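Dip the steamer's water and hold the dip rod level to be read

TASK

Check how much water is under the steamer's tray: lift the steamer pot's lid off by its knob and set it down gently, knob up, flat on a free patch of counter beside the pot. Then take the dip rod from its wooden rest and, without forcing it, lower it into the filling tube inside the pot until its collar stops on the tube's mouth, draw it straight back out and present it for reading: rod level, held still in the gripper at least 20 cm above the counter; finish while still holding it like that. The pot must stay where it stands and nothing else on the counter may be disturbed.

Things in the scene. Friction and masses are not known exactly. Their poses are not given: they have to be found in the camera images.
- pot: Round steel steamer pot, loose, 1.4 kg, outside diameter 164 mm, height 115 mm, wall 3 mm, upright on a fixed cork trivet (10 mm thick), on the robot's left. Loop handles on its +y and -y sides reach 112 mm from its axis, 91 mm up. Inside, a perforated tray 45 mm up hides the water; the filling tube stands through it. Origin: centre of the underside, z up.
- tube_mouth (a point): Centre of the flared mouth of the upright steel filling tube fixed inside the pot, 46 mm from the pot's axis towards the pot's +x, 15 mm below the rim (100 mm above the pot's bottom). The flare is 25 mm across outside, about 20 mm inside, and narrows within 10 mm to a 13 mm bore; the tube is 86 mm long. z points up. Hidden until the lid is off.
- lid: The pot's loose steel lid, about 0.28 kg, 168 mm across, dome 20 mm high, with a 6 mm deep locating step of 152 mm diameter below that drops into the pot. Origin: centre of the step's flat underside, z up; on the counter that lies at height 0, on the pot 109 mm above the pot's bottom.
- lid_knob (a point): Centre of the lid's black round knob: 31 mm across, 22 mm high, its centre 45 mm above the lid's origin and 25 mm above the top of the dome (thin stem between).
- rest: Fixed wooden utensil rest on the robot's right: base 158 x 62 x 6 mm (long along x), at x = -70 and +72 mm notched end walls 50 mm wide, 8 mm thick, 43 mm high. The dip rod lies level in the notches, free above and at both sides between the walls. Origin: centre of its underside, z up, x towards the rod's tip.
- rod_grip (a point): Grip point on the axis of the dip rod's black square handle (14 x 14 mm, reaching 50 mm behind this point and 38 mm ahead), 38 mm above the counter in the rest. x runs along the rod to its tip, in the rest level and roughly across the counter to the robot's left; y is level there. Gripped across y with the fingers slanted 45 degrees to the rod, it can be held upright or level with the gripper leaning 45 degrees.
- rod_collar (a point): Centre of the collar's face towards the tip: a steel disc 28 mm across and 5 mm thick that stops on the tube's mouth. It lies 50 mm along the rod's +x from rod_grip.
- rod_tip (a point): Tip of the dip rod's straight steel shank, 8 mm in diameter with engraved rings, 88 mm along +x from rod_collar. The rod weighs about 90 g in all and balances about 16 mm behind the collar. x points along the rod, out of the tip.
- sugar_bowl: Bystander: black ceramic sugar bowl, 100 mm across, 70 mm high, in the middle of the counter; the counter between it and the robot is free. Origin: centre of its underside.
- sugar_lid: Bystander: the sugar bowl's loose black lid, 89 mm across, with a small ball knob, 103 mm above the counter at its top. Origin: centre of its underside, 65 mm above the bowl's.
- pie_dish: Bystander: glass pie dish, 210 mm across, 38 mm high, far left. Origin: centre of its underside.
- fork_a: Bystander: steel fork, 195 mm long, lying on the counter to the far right. Origin near its middle.
- fork_b: Bystander: the second steel fork, lying beside the first. Origin near its middle.
- reamer: Bystander: yellow plastic citrus reamer, a 124 mm dish with a ribbed cone, 62 mm high, beyond the sugar bowl. Origin: centre of its underside.
- pepper_mill: Bystander: turned wooden pepper mill, 56 mm across, 168 mm high, beyond the sugar bowl. Origin: centre of its underside.
Things that resemble listed ones, but are neither listed nor needed, are in the scene too. Of the things that look like the part that bears rod_grip, the middle-sized one is meant.

How it is judged:
By the outcome, as a careful person would: the job done as asked, in the order asked, and still so for the second after the job is handed in, while the arm keeps its last pose, push and grip.
It also fails if it takes over 72 s, if anything falls off the work surface, if the arm or the gripper's body presses on something with over 40 N, if the wrist force passes 120 N, or if a joint passes its speed limit or range.

ROBOT

A 6-joint arm with a two-finger parallel gripper is mounted at the origin on the work surface. World frame = base frame: x ahead of the robot, y to its left, z up, the work surface at z = 0. Lengths are in mm, angles in rad, forces in N, time in s.
With the tool pointing down it reaches from about 350 to 875 mm from the base axis. Payload 4.2 kg.
Tool frame: the origin (TCP) lies at the very end of the fingers, on their centre line; the grasp point (between the pads) lies 19 mm behind it; z points along the fingers, y is the line along which they close (so a half turn about z gives the same grasp; the last joint's range is limited). The gripper opens to 85 mm and grips with 20 to 120 N. Pads are 22 mm wide; open, the fingers measure 114 mm over their backs; the gripper's body (76 mm by 85 mm) begins 54 mm behind the grasp point. The pads swing forward as they close: fully open they stand 13 mm farther back than shut.
Start: joints at [-1.05, 0.385, 0.008, 0, -1.194, -0.259], TCP at [161.779, -603.678, 231.312] pointing down, gripper open.
Joint ranges: [-3.14, 3.14], [-1.21, 2.06], [-1.07, 1.41], [-3.16, 2.05], [-2.99, -0.16], [-3.1, 3.1]. Speed limits (rad/s): [2.79, 2.79, 3.14, 3.14, 3.14, 3.14].

INTERFACE

Orientations are given as a unit quaternion [x, y, z, w].
In Python, from bench import arm gives the robot as it stands.
- The arm moves only by the tool servo_tool, never from a script. Its argument "rows" is a list that holds one entry, the list of rows, each a list of 7 numbers: the finger opening in mm, from 0 to 85.4, then the shift along the tool's x, y, z in mm, then the turn, a rotation vector about the tool's x, y, z in rad. A call has 1 to 10 rows; each row is the pose to reach, as a shift and turn from the pose commanded when the call began, along the tool's axes at that moment; what a row does not reach only later rows make up. A row lasts 1/8 s, in which the tool goes at most 62.5 mm and 10.7 degrees, less where a joint would pass 70% of its speed; a pose out of reach is approached as far as the arm can. A call with a gripper value outside its range is refused whole. The fingers move at their own pace and stop on an object; the grip force is fixed at half the most. Time passes only in rows, so rows that repeat a pose let the fingers close. It gives the time, the measured TCP pose, the force, the opening and the grip force at its end, in the units of the state.
- arm.read_state(): the state, without advancing time (a new reading comes with each control period).
- arm.get_image(name): name is "side" or "top"; returns the picture (384x512x3 uint8, red, green, blue); there is no depth.
- arm.camera_params(name): a dict with "intrinsics" (3x3 intrinsics, pixels), "R" (3x3) and "t" (3): a world point X has camera coordinates R X + t. Camera axes: x right, y down, z forward; pixel columns grow to the right and rows downward; lengths in mm; the calibration is good to about 2 mm. A picture is of the moment at which its call begins. camera_params takes no time and is no camera call.
- arm.job_done(): hands the job in; it is judged then, once.
The state is a dict: "clock": time; "joints": joint angles; "joint_vel": joint speeds; "joint_efforts": joint torques, N m; "position": TCP position; "ee_rot": TCP orientation; "contact_force": force on the tool from outside, world axes, zero at the start; "wrist_torque": the same for the moment, N m; "gripper_width": finger opening in mm; "grasp_force": force on a finger pad.
Only numpy, scipy, OpenCV 4.12 (cv2) and the standard library are available. Lean on these libraries where they do the work, as an engineer would, in place of code of your own. Each camera call takes 0.05 s, during which the arm holds its last target. There are 200 camera calls.

## Working session

There is one attempt and no reset: what is moved stays moved. The work goes in short steps, Python scripts to look and compute and a tool call to move; the robot and the scene stay as the last step left them, time stands still between calls to the robot, and variables do not carry over. Pictures are saved under pics/ and viewed, at most 10 in all, crops included, and the job is handed in when it is done.

Besides the shell and the picture viewer there is one more tool, called after ">>>" in YAML: its name, and indented under it one key for each argument. servo_tool: Moves the arm, as the interface text tells. Its arguments: {"type":"object","properties":{"rows":{"type":"array"}},"required":["rows"]}

```bash
ls; mkdir -p pics
python3 - <<'E'
from bench import arm
import cv2,numpy as np
s=arm.read_state(); print(s)
ims=[]
for n in("side","top"):
    im=arm.get_image(n); cv2.imwrite(f"pics/{n}0.png",im[:,:,::-1]); 
    p=arm.camera_params(n); print(n,p, -np.array(p["R"]).T@np.array(p["t"]))
E
```

```text
pics
{'clock': 0.0, 'joints': array([-1.05044533e+00,  3.85526573e-01,  6.60699530e-03, -5.08118110e-04,
       -1.19399442e+00, -2.58640853e-01]), 'joint_vel': array([-0.00026157, -0.00247264,  0.00135222,  0.00050357, -0.00197367,
        0.00123549]), 'joint_efforts': array([-7.39208663e-04, -3.92286873e+01,  1.88404155e+01,  4.18612540e+00,
       -4.53675617e-03,  1.03047111e-05]), 'position': array([ 161.59703925, -603.13227434,  230.23096104]), 'ee_rot': array([-1.30388944e-01,  9.91462327e-01,  1.06919435e-03, -1.83612526e-04]), 'contact_force': array([-0.09250877,  0.254841  , -0.19258677]), 'wrist_torque': array([-0.02012535, -0.02963083, -0.00607027]), 'grasp_force': 0.0, 'gripper_width': 85.79008723716791}
side {'intrinsics': array([[364.79522607,   0.        , 250.49192118],
       [  0.        , 364.79522607, 193.00982491],
       [  0.        ,   0.        ,   1.        ]]), 'R': array([[-0.9561485 , -0.2919179 ,  0.02374825],
       [-0.1909821 ,  0.55995595, -0.80621038],
       [ 0.22204926, -0.77539234, -0.59115214]]), 't': array([ 501.68146644,  195.0421202 , 1094.52827108])} [273.89234008 885.92363679 792.36365038]
top {'intrinsics': array([[346.88425874,   0.        , 252.73667814],
       [  0.        , 346.88425874, 195.90722065],
       [  0.        ,   0.        ,   1.        ]]), 'R': array([[-0.00546082, -0.9999736 ,  0.00479327],
       [-0.98015198,  0.00440253, -0.19819869],
       [ 0.19817236, -0.00578046, -0.98015014]]), 't': array([ -2.00284609, 530.82021241, 988.78912224])} [ 324.32286887    1.37591045 1074.37927249]
```

View pics/side0.png

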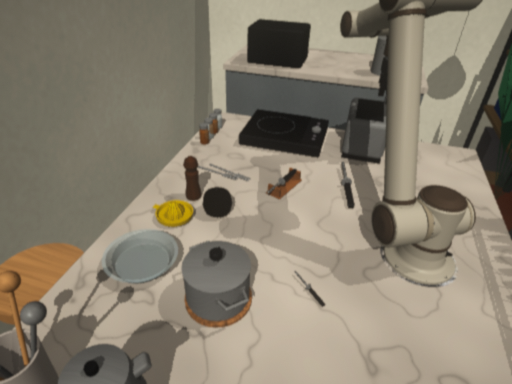

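View pics/top0.png

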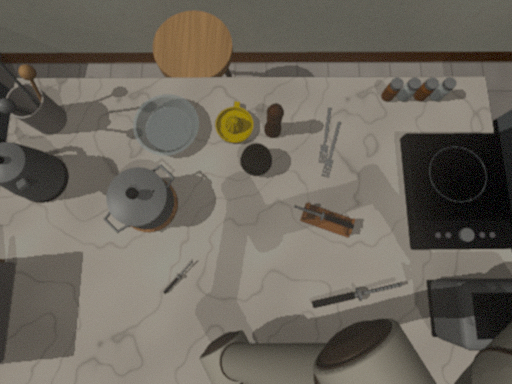

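The side view shows the pot at (217,280) with its knob at (216,254), and the rest at (285,183). In the top view, the pot is at (141,198), its knob at (131,194) and the rest at (328,220).

Three things look like the dip rod, top-view pixels: a small one at (180,277), one in the wooden rest at (328,220), and a large one at (360,293). The one in the rest fits, since it lies in the wooden rest and is middle-sized. I'll confirm that in an enlarged crop.

Run:
```python
import cv2,numpy as np
t=cv2.imread("pics/top0.png");s=cv2.imread("pics/side0.png")
def c(im,x,y,w,h,f): return cv2.resize(im[y:y+h,x:x+w],None,fx=f,fy=f,interpolation=cv2.INTER_CUBIC)
# each 100x75 ->400x300
m=np.vstack([np.hstack([c(t,95,160,100,75,4),c(t,285,185,100,75,4)]),np.hstack([c(s,168,240,100,75,4),c(s,240,145,100,75,4)])])
cv2.imwrite("pics/crop1.png",m)
```

```text
(no output)
```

View pics/crop1.png

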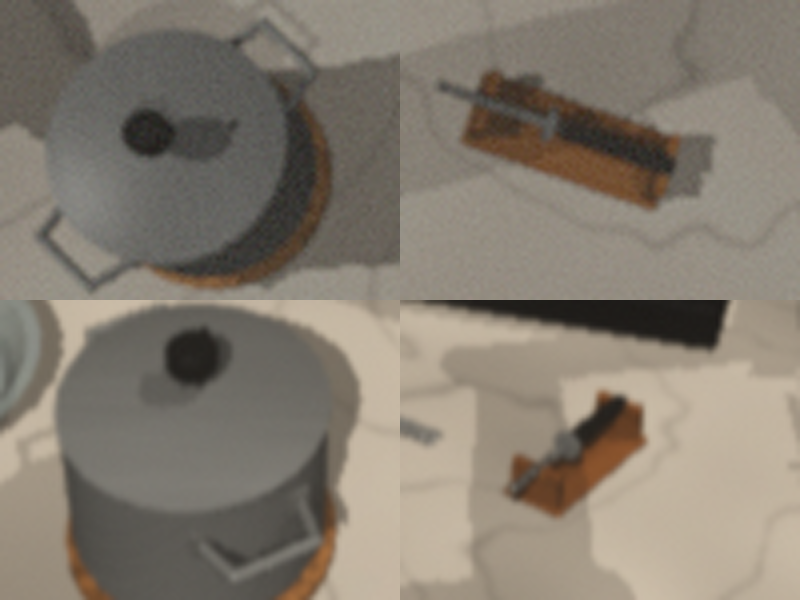

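The crop confirms the rod in the rest: black square handle, a steel collar at top (322,216), and a shank with its tip at (295,206). The pot stands on the cork trivet; its knob is at top (132,193), and the handle middles are at about (167.5,172) and (112,226). Next I'll measure.

```bash
cat > h.py <<'E'
from bench import arm
import numpy as np, cv2
from scipy.spatial.transform import Rotation as R
P={n:arm.camera_params(n) for n in("side","top")}
def ray(n,uv):
    p=P[n];r=np.array(p["R"]);c=-r.T@np.array(p["t"])
    d=r.T@np.linalg.solve(np.array(p["intrinsics"]),[uv[0],uv[1],1.]);return c,d/np.linalg.norm(d)
def plane(n,uv,z): c,d=ray(n,uv);return c+d*(z-c[2])/d[2]
def tri(a,b):
    (c1,d1),(c2,d2)=ray("side",a),ray("top",b)
    t=np.linalg.lstsq(np.c_[d1,-d2],c2-c1,rcond=None)[0]
    p,q=c1+t[0]*d1,c2+t[1]*d2;return (p+q)/2,np.linalg.norm(p-q)
def proj(n,X):
    p=P[n];x=np.array(p["intrinsics"])@(np.array(p["R"])@X+np.array(p["t"]));return x[:2]/x[2]
def shift(target,q=None,rot=None):
    """tool-frame shift+rotvec from the commanded~measured pose to target"""
    s=arm.read_state();T=R.from_quat(s["ee_rot"] if q is None else q)
    return T.inv().apply(np.array(target)-s["position"]), None if rot is None else (T.inv()*rot).as_rotvec()
E
python3 - <<'E'
from h import *
np.set_printoptions(precision=1,suppress=True)
print("knob",tri((216,254.25),(132,193)))
print("tip",tri((267.5,193.75),(295,206.5)),plane("top",(295,206.5),38),plane("side",(267.5,193.75),38))
print("collar",tri((281.75,181.5),(322,216.25)),plane("top",(322,216.25),38),plane("side",(281.75,181.5),38))
print("end",tri((296.25,170.5),(353,225)),plane("top",(353,225),38),plane("side",(296.25,170.5),38))
for uv in((167.5,172),(112,226)):print("handle",plane("top",uv,101))
# lid rim circle in top: edges
im=cv2.imread("pics/top0.png");
for n,uv in(("sugar",(256,160)),("reamer",(235,125)),("dish",(167,126)),("small",(180,277)),("large",(313,301)),("jar",(40,175))):print(n,plane("top",uv,50 if n in("sugar","jar") else 20))
for i in range(0,360,60):pass
s=arm.read_state();print(R.from_quat(s["ee_rot"]).as_matrix())
E
```

```text
knob (array([517.5, 319.9, 161.6]), np.float64(1.641491158796508))
tip (array([ 502.8, -134.2,   26.3]), np.float64(0.6393649317274188)) [ 500.5 -132.7   38. ] [ 499.7 -118.6   38. ]
collar (array([ 470.6, -214. ,   34.5]), np.float64(0.4472141290090825)) [ 470.3 -213.2   38. ] [ 469.5 -208.9   38. ]
end (array([ 439.1, -306.6,   34.1]), np.float64(9.50276503966819)) [ 443.4 -305.2   38. ] [ 433.5 -300.2   38. ]
handle [593.  242.4 101. ]
handle [436.7 391.3 101. ]
sugar [644.1 -15.3  50. ]
reamer [771.7  51.2  20. ]
dish [769.  270.7  20. ]
small [293.7 211.7  20. ]
large [ 223.2 -179.4   20. ]
jar [599.2 641.9  50. ]
[[-1.  -0.3 -0. ]
 [-0.3  1.   0. ]
 [ 0.   0.  -1. ]]
```

Run:
```python
from h import *
np.set_printoptions(precision=1,suppress=True)
print(shift((440,-200,250))[0],shift((517.5,320,235))[0])
```

```text
[-373.2  317.5  -19.1] [-582.5  799.7   -3.2]
```

>>> servo_tool:
  rows:
    - [[60,-370,315,-19,0,0,0],[60,-370,315,-19,0,0,0],[60,-370,315,-19,0,0,0],[60,-370,315,-19,0,0,0],[60,-370,315,-19,0,0,0],[60,-370,315,-19,0,0,0],[60,-370,315,-19,0,0,0],[60,-410,400,-15,0,0,0],[60,-450,500,-10,0,0,0],[60,-490,550,-8,0,0,0]]

```text
clock: 1.35
position: [459.2, -61.2, 243.2]
ee_rot: [-0.131, 0.991, 0.0, -0.0]
contact_force: [1.5, -0.5, 0.1]
gripper_width: 60.1
grasp_force: 0.0
```

Run:
```python
from h import *
np.set_printoptions(precision=3,suppress=True)
s=arm.read_state();print(s["clock"],s["position"],s["joints"],s["gripper_width"],shift((517.5,320,235))[0])
```

```text
1.35 [459.231 -61.196 243.168] [ 0.22   0.096 -0.35  -0.    -1.125 -1.528] 60.054583107222896 [-155.003  353.1      8.196]
```

>>> servo_tool:
  rows:
    - [[60,-50,115,2,0,0,0],[60,-90,230,4,0,0,0],[60,-155,353,8,0,0,0],[60,-155,353,8,0,0,0],[60,-155,353,8,0,0,0],[60,-155,353,8,0,0,0],[60,-155,353,8,0,0,0],[60,-155,353,8,0,0,0]]

```text
clock: 2.35
position: [517.3, 318.0, 234.3]
ee_rot: [-0.131, 0.991, -0.001, -0.001]
contact_force: [0.3, -0.5, 0.2]
gripper_width: 59.9
grasp_force: 0.0
```

Run:
```python
from h import *
np.set_printoptions(precision=2,suppress=True)
s=arm.read_state();print(s["clock"],s["position"],s["joints"])
a=arm.get_image("side");b=arm.get_image("top")
u,v=np.round(proj("side",np.array([517,320,190]))).astype(int);p,q=np.round(proj("top",np.array([517,320,190]))).astype(int)
f=lambda im,u,v:cv2.resize(im[v-50:v+50,u-50:u+50],None,fx=4,fy=4,interpolation=cv2.INTER_CUBIC)
print(u,v,p,q)
cv2.imwrite("pics/near.png",np.hstack([f(a,u,v),f(b,p,q)])[:,:,::-1])
```

```text
2.35 [517.32 317.97 234.34] [ 0.82  0.35 -0.03 -0.   -1.19 -2.13]
215 246 128 191
```

View pics/near.png

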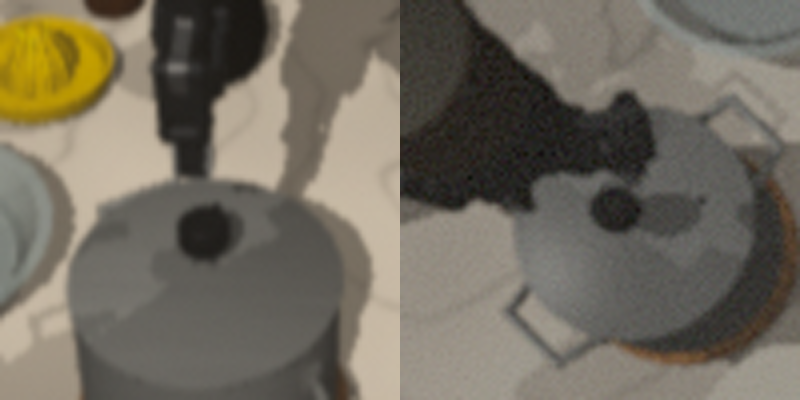

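Run:
```python
from h import *
np.set_printoptions(precision=1,suppress=True)
p=arm.read_state()["position"]
print(proj("side",p),proj("top",p))
print(tri((216.2,254.2),(131.9,193.3)), shift((517.5,320,147))[0])
```

```text
[215.1 230.1] [123.4 187.2]
(array([516.7, 320. , 162. ]), np.float64(1.2959787170744497)) [-1.   3.4 88.2]
```

The view from close by shows the knob at side (216,254) and top (132,193), with the fingers straddling it on either side. I'll go down and grip.

>>> servo_tool:
  rows:
    - [[60,-1,2,30,0,0,0],[60,-1,2,60,0,0,0],[60,-1,2,80,0,0,0],[60,-1,2,86,0,0,0],[60,-1,2,86,0,0,0],[25,-1,2,86,0,0,0],[25,-1,2,86,0,0,0],[25,-1,2,86,0,0,0],[25,-1,2,86,0,0,0]]

```text
clock: 3.58
position: [518.9, 320.5, 150.9]
ee_rot: [-0.131, 0.991, 0.0, 0.001]
contact_force: [-0.5, -0.9, 5.8]
gripper_width: 28.6
grasp_force: 59.1
```

>>> servo_tool:
  rows:
    - [[20,0,0,-5,0,0,0],[20,0,0,-12,0,0,0],[20,0,0,-25,0,0,0],[20,0,0,-50,0,0,0],[20,0,0,-50,0,0,0]]

```text
clock: 4.2
position: [519.4, 320.9, 202.0]
ee_rot: [-0.131, 0.991, 0.001, 0.002]
contact_force: [-0.0, 0.0, -3.5]
gripper_width: 28.7
grasp_force: 59.5
```

Run:
```python
from h import *
np.set_printoptions(precision=1,suppress=True)
s=arm.read_state();print(s["position"],s["joints"],s["contact_force"],s["wrist_torque"])
print(shift((465,105,190))[0],shift((465,105,60))[0])
a=arm.get_image("side");b=arm.get_image("top")
f=lambda im,u,v:cv2.resize(im[v-50:v+50,u-50:u+50],None,fx=4,fy=4,interpolation=cv2.INTER_CUBIC)
cv2.imwrite("pics/lift.png",np.hstack([f(a,215,246),f(b,135,195)])[:,:,::-1])
```

```text
[519.4 320.9 202. ] [ 0.8  0.4 -0.1  0.  -1.1 -2.1] [-0.   0.  -3.5] [ 0.  -0.1 -0. ]
[ 108.5 -194.5   11. ] [ 109.2 -194.8  141. ]
```

View pics/lift.png

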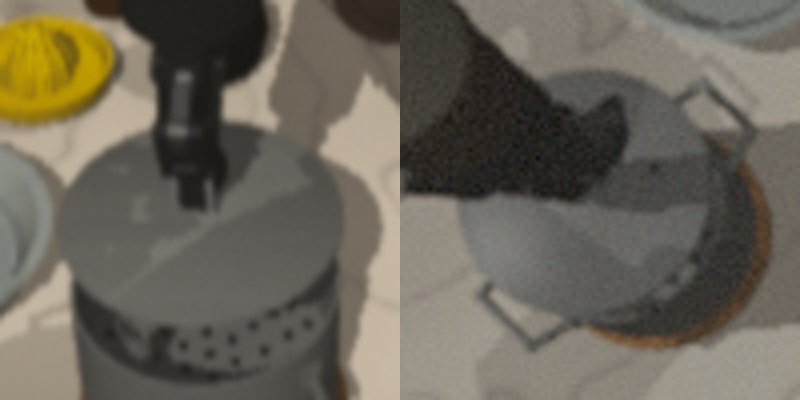

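The lid is off: the perforated tray shows beneath it at side crop (240,335), and the pot's handles haven't moved. I'll carry the lid to the free patch at about (465,105).

>>> servo_tool:
  rows:
    - [[20,18,-32,0,0,0,0],[20,40,-70,0,0,0,0],[20,62,-110,0,0,0,0],[20,84,-150,0,0,0,0],[20,100,-180,0,0,0,0],[20,108,-194,20,0,0,0],[20,109,-195,60,0,0,0],[20,109,-195,100,0,0,0],[20,109,-195,130,0,0,0],[20,109,-195,145,0,0,0]]

```text
clock: 5.55
position: [461.7, 102.4, 51.8]
ee_rot: [-0.13, 0.991, -0.001, -0.002]
contact_force: [0.0, -0.3, -3.1]
gripper_width: 28.8
grasp_force: 59.7
```

>>> servo_tool:
  rows:
    - [[20,0,0,4,0,0,0],[20,0,0,8,0,0,0],[20,0,0,12,0,0,0],[20,0,0,12,0,0,0]]

```text
clock: 6.05
position: [463.4, 103.5, 42.5]
ee_rot: [-0.131, 0.991, 0.0, 0.0]
contact_force: [0.3, 0.2, -3.7]
gripper_width: 28.6
grasp_force: 59.7
```

>>> servo_tool:
  rows:
    - [[20,0,0,3,0,0,0],[20,0,0,6,0,0,0],[20,0,0,8,0,0,0],[20,0,0,8,0,0,0],[20,0,0,8,0,0,0]]

```text
clock: 6.68
position: [463.5, 103.5, 34.3]
ee_rot: [-0.131, 0.991, -0.0, 0.0]
contact_force: [0.2, -0.0, -2.5]
gripper_width: 28.5
grasp_force: 59.7
```

>>> servo_tool:
  rows:
    - [[20,0,0,1,0,0,0],[20,0,0,2,0,0,0],[20,0,0,2,0,0,0]]

```text
clock: 7.05
position: [463.3, 103.4, 32.2]
ee_rot: [-0.13, 0.991, -0.0, -0.0]
contact_force: [0.4, 0.4, -3.5]
gripper_width: 28.9
grasp_force: 59.7
```

>>> servo_tool:
  rows:
    - [[20,0,0,1,0,0,0],[20,0,0,2,0,0,0],[20,0,0,2,0,0,0]]

```text
clock: 7.42
position: [463.5, 103.5, 31.8]
ee_rot: [-0.131, 0.991, -0.0, 0.0]
contact_force: [-3.6, -0.6, 10.0]
gripper_width: 28.6
grasp_force: 60.9
```

The lid is on the counter. I'll relax the push, open and rise.

>>> servo_tool:
  rows:
    - [[20,0,0,-1,0,0,0],[34,0,0,-1,0,0,0],[45,0,0,-1,0,0,0],[60,0,0,-1,0,0,0],[60,0,0,-1,0,0,0],[60,0,0,-20,0,0,0],[60,0,0,-60,0,0,0],[60,0,0,-120,0,0,0],[60,0,0,-180,0,0,0],[60,0,0,-230,0,0,0]]

```text
clock: 8.68
position: [463.4, 103.4, 263.0]
ee_rot: [-0.131, 0.991, 0.0, 0.001]
contact_force: [0.8, 0.6, -0.7]
gripper_width: 60.2
grasp_force: 0.0
```

```bash
cat >> h.py <<'E'
def pose(az,lean,yaz):  # tool z at azimuth az (deg), lean deg from straight down; tool y level at yaz
    a,l,y=np.radians([az,lean,yaz]);z=np.array([np.sin(l)*np.cos(a),np.sin(l)*np.sin(a),-np.cos(l)])
    yy=np.array([np.cos(y),np.sin(y),0]);return R.from_matrix(np.c_[np.cross(yy,z),yy,z])
E
python3 - <<'E'
from h import *
np.set_printoptions(precision=3,suppress=True)
d=np.array([.325,.945,0]);az=np.degrees(np.arctan2(d[1],d[0]));print(az)
T=pose(az,45,az+90);z=T.as_matrix()[:,2];G=np.array([454.5,-262,38])
for b in(150,100,4):
    print(b,G+(19-b)*z,*shift(G+(19-b)*z,rot=T))
E
```

```text
71.02112024428656
150 [ 424.375 -349.595  130.631] [ 155.313 -427.545  131.765] [-0.384 -0.718 -0.925]
100 [ 435.873 -316.162   95.276] [ 135.627 -398.248  167.179] [-0.384 -0.718 -0.925]
4 [ 457.949 -251.97    27.393] [  97.831 -341.999  235.175] [-0.384 -0.718 -0.925]
```

>>> servo_tool:
  rows:
    - [[60,20,-55,0,-0.055,-0.1,-0.13],[60,40,-110,0,-0.11,-0.2,-0.26],[60,60,-165,10,-0.164,-0.31,-0.4],[60,80,-220,30,-0.22,-0.41,-0.53],[50,100,-275,50,-0.274,-0.51,-0.66],[50,120,-330,80,-0.33,-0.615,-0.79],[50,140,-385,110,-0.384,-0.718,-0.925],[50,155,-427,132,-0.384,-0.718,-0.925],[50,155,-427,132,-0.384,-0.718,-0.925],[50,155,-427,132,-0.384,-0.718,-0.925]]

```text
clock: 9.93
position: [423.5, -348.3, 127.2]
ee_rot: [-0.535, 0.753, 0.224, 0.311]
contact_force: [1.9, -0.3, 0.6]
gripper_width: 50.0
grasp_force: 0.0
```

Run:
```python
from h import *
np.set_printoptions(precision=3,suppress=True)
s=arm.read_state();print(s["clock"],s["position"],s["joints"]);print(R.from_quat(s["ee_rot"]).as_matrix())
a=arm.get_image("side");b=arm.get_image("top");cv2.imwrite("pics/s5.png",a[:,:,::-1]);cv2.imwrite("pics/t5.png",b[:,:,::-1])
f=lambda im,u,v,k=4:cv2.resize(im[v-150//k:v+150//k,u-200//k:u+200//k],(400,300),interpolation=cv2.INTER_CUBIC)
cv2.imwrite("pics/pre.png",np.vstack([np.hstack([f(a,215,265),f(b,140,200)]),np.hstack([f(a,285,180),f(b,330,220)])])[:,:,::-1])
```

```text
9.925 [ 423.484 -348.279  127.192] [-0.804  0.599  0.101 -0.682 -1.518  0.667]
[[-0.233 -0.945  0.229]
 [-0.667  0.327  0.67 ]
 [-0.708  0.004 -0.707]]
```

View pics/pre.png

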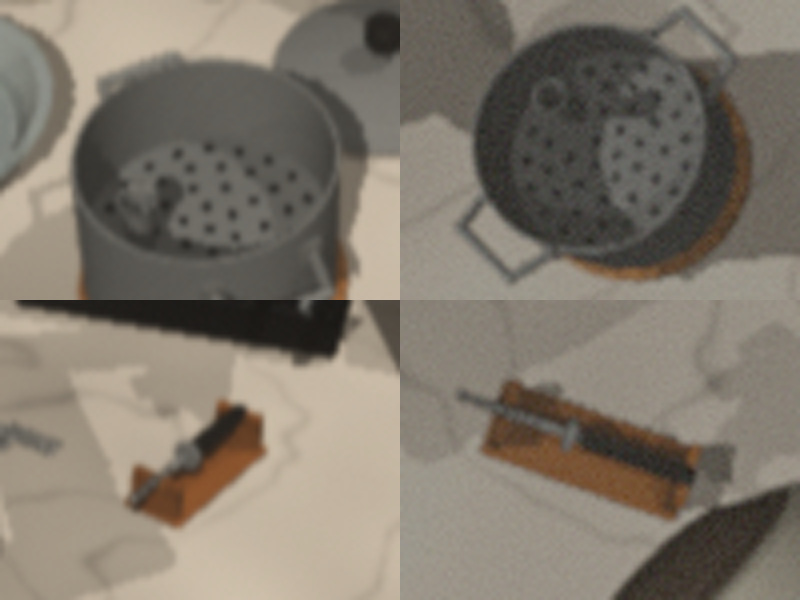

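The lid is off and lying at the right of the side crop. The tube mouth shows as a small ring at top (127,186) and side about (200,274), on the far-left side of the pot. The rod lies undisturbed in the rest, collar at top (322,216), and the fingers haven't reached it yet.

Run:
```python
from h import *
np.set_printoptions(precision=2,suppress=True)
print(plane("top",(127.25,186.4),110),plane("side",(200,272.6),110),tri((200,272.6),(127.25,186.4)))
b=cv2.imread("pics/t5.png");g=cv2.cvtColor(b,cv2.COLOR_BGR2GRAY)
# dark handle pixels in the rest -> axis line
hsv=cv2.cvtColor(cv2.GaussianBlur(b,(3,3),0),cv2.COLOR_BGR2HSV)
m=((hsv[...,2]<50)).astype(np.uint8);m[:, :326]=0;m[:,352:]=0;m[:212]=0;m[232:]=0
n,l,st,c=cv2.connectedComponentsWithStats(m);k=1+np.argmax(st[1:,4]);ys,xs=np.where(l==k)
vx,vy,x0,y0=cv2.fitLine(np.c_[xs,ys].astype(np.float32),cv2.DIST_L2,0,.01,.01).ravel();print(st[k],x0,y0,vx,vy)
A,B=[plane("top",(x,y0+vy/vx*(x-x0)),45) for x in(322.5,352)];print(A,B,np.degrees(np.arctan2(*(A-B)[[1,0]])))
t,c=plane("top",(295.5,206.7),38),plane("top",(322.5,216.3),38);print(t,c,np.degrees(np.arctan2(*(t-c)[[1,0]])),np.linalg.norm(t-c))
d=(t-B);d[2]=0;d/=np.linalg.norm(d);G=(t-138*d+c-50*d)/2;print("G",G,d)
T=pose(71,45,161);z=T.as_matrix()[:,2]
for k in(60,4):print(shift(G*[1,1,0]+[0,0,38]+(19-k)*z,rot=T))
```

```text
[548.53 352.82 110.  ] [550.9  343.09 110.  ] (array([547.01, 349.85, 118.45]), np.float64(0.875407116317113))
[336 220  16   7  28] 343.7143 222.85715 0.944998 0.3270761
[ 471.57 -213.4    45.  ] [ 440.47 -300.     45.  ] 70.24323322699358
[ 499.91 -134.17   38.  ] [ 470.18 -214.75   38.  ] 69.75391832792644 85.89116752720561
G [ 453.33 -262.95   38.  ] [0.34 0.94 0.  ]
(array([-5.03, -1.46, 84.15]), array([ 0.  ,  0.  , -0.01]))
(array([ -4.96,  -1.67, 140.14]), array([ 0.  ,  0.  , -0.01]))
```

>>> servo_tool:
  rows:
    - [[45,-5,-1.5,40,0,0,0],[45,-5,-1.5,80,0,0,0],[40,-5,-1.5,105,0,0,0],[40,-5,-1.5,120,0,0,0],[40,-5,-1.5,130,0,0,0],[40,-5,-1.5,130,0,0,0]]

```text
clock: 10.78
position: [456.9, -255.5, 41.5]
ee_rot: [-0.537, 0.752, 0.223, 0.31]
contact_force: [-1.1, -0.3, -0.1]
gripper_width: 39.5
grasp_force: 0.0
```

Run:
```python
from h import *
np.set_printoptions(precision=2,suppress=True)
T=pose(71,45,161);z=T.as_matrix()[:,2]
print(shift(np.array([453.3,-263,38])+15*z,rot=T))
```

```text
(array([ 8.24,  0.95, 11.65]), array([ 0., -0., -0.]))
```

>>> servo_tool:
  rows:
    - [[40,5,1,5,0,0,0],[40,8,1,9,0,0,0],[40,8,1,11,0,0,0],[40,8,1,11,0,0,0]]

```text
clock: 11.28
position: [456.5, -253.4, 27.8]
ee_rot: [-0.536, 0.753, 0.223, 0.31]
contact_force: [0.3, 0.4, -0.4]
gripper_width: 40.3
grasp_force: 0.0
```

>>> servo_tool:
  rows:
    - [[28,0,0,0,0,0,0],[20,0,0,0,0,0,0],[15,0,0,0,0,0,0],[5,0,0,0,0,0,0],[5,0,0,0,0,0,0],[5,0,0,0,0,0,0]]

```text
clock: 12.02
position: [456.4, -253.4, 28.1]
ee_rot: [-0.537, 0.752, 0.223, 0.31]
contact_force: [-1.4, -0.3, 2.3]
gripper_width: 13.2
grasp_force: 58.5
```

>>> servo_tool:
  rows:
    - [[5,-7,0,-7,0,0,0],[5,-20,0,-20,0,0,0],[5,-45,0,-45,0,0,0],[5,-80,0,-80,0,0,0],[5,-120,0,-120,0,0,0],[5,-156,0,-156,0,0,0],[5,-156,0,-156,0,0,0]]

```text
clock: 12.9
position: [458.2, -254.3, 254.7]
ee_rot: [-0.539, 0.752, 0.217, 0.312]
contact_force: [-0.4, -0.7, -1.7]
gripper_width: 12.9
grasp_force: 58.5
```

Run:
```python
from h import *
np.set_printoptions(precision=3,suppress=True)
s=arm.read_state();p=s["position"];print(s["clock"],p,s["joints"],s["contact_force"],s["wrist_torque"])
# desired: upright, fingers azimuth f, tool y = f-90 ; grip 150 above... over pot
M=np.array([549.5,353.0,0])
for f in (-30,0,10,33):
    T=pose(f,45,f-90);z=T.as_matrix()[:,2]
    tcp=M+[0,0,110+50+118]+15*z
    Tm=pose(f,0.1,f-90)
    print(f,tcp,*shift(tcp,rot=T), "mid", shift(tcp,rot=Tm)[1], (Tm.inv()*T).as_rotvec())
```

```text
12.9 [ 458.18  -254.263  254.716] [-0.659  0.376  0.095 -0.73  -1.585  0.435] [-0.37  -0.746 -1.697] [-1.531  0.538  0.008]
-30 [558.686 347.697 267.393] [-438.188  100.201  412.999] [-0.004  1.282 -1.505] mid [-0.541  0.644 -1.3  ] [-0.     0.784 -0.   ]
0 [560.107 353.    267.393] [-442.09   100.578  416.843] [-0.     1.021 -2.044] mid [-0.739  0.516 -1.788] [-0.     0.784  0.   ]
10 [559.945 354.842 267.393] [-443.298  101.328  418.024] [ 0.001  0.913 -2.217] mid [-0.805  0.463 -1.95 ] [-0.     0.784 -0.   ]
33 [558.395 358.777 267.393] [-445.61   104.072  420.265] [ 0.004  0.621 -2.594] mid [-0.953  0.317 -2.317] [-0.     0.784  0.   ]
```

Run:
```python
from h import *
np.set_printoptions(precision=3,suppress=True)
print(*shift((490,-40,310),rot=pose(71,0.01,161)))
```

```text
[-190.735   38.887  109.932] [-0.009  0.778  0.005]
```

>>> servo_tool:
  rows:
    - [[5,-45,4,-10,0,0.1,0],[5,-80,12,20,0,0.25,0],[5,-115,20,50,0,0.4,0],[5,-150,28,75,0,0.56,0],[5,-180,36,100,0,0.7,0],[5,-190,39,110,0,0.785,0],[5,-190,39,110,0,0.785,0],[5,-190,39,110,0,0.785,0]]

```text
clock: 13.9
position: [488.7, -39.9, 304.5]
ee_rot: [-0.581, 0.814, 0.001, -0.001]
contact_force: [-0.4, 0.3, -1.2]
gripper_width: 12.8
grasp_force: 58.6
```

Run:
```python
from h import *
np.set_printoptions(precision=3,suppress=True)
s=arm.read_state();print(s["clock"],s["position"],s["joints"],s["wrist_torque"])
print(*shift((555,340,310),rot=pose(0,0.01,-90)))
```

```text
13.9 [488.696 -39.91  304.499] [ 0.25   0.107 -0.182 -0.001 -1.285 -0.581] [-0.025 -0.001 -0.011]
[-380.809   60.909   -5.689] [ 0.003  0.002 -1.902]
```

>>> servo_tool:
  rows:
    - [[5,-20,3,0,0,0,-0.15],[5,-60,10,0,0,0,-0.33],[5,-105,17,-3,0,0,-0.51],[5,-150,24,-5,0,0,-0.69],[5,-195,31,-5,0,0,-0.87],[5,-240,38,-5,0,0,-1.05],[5,-285,45,-5,0,0,-1.23],[5,-330,53,-5,0,0,-1.41],[5,-370,60,-5,0,0,-1.59],[5,-380,61,-5,0,0,-1.77]]

```text
clock: 15.15
position: [556.1, 339.9, 308.1]
ee_rot: [0.998, -0.064, -0.002, 0.0]
contact_force: [-0.6, -0.6, -1.3]
gripper_width: 13.1
grasp_force: 58.7
```

Run:
```python
from h import *
np.set_printoptions(precision=3,suppress=True)
s=arm.read_state();print(s["clock"],s["position"],s["joints"])
f=0;T=pose(f,45,f-90);z=T.as_matrix()[:,2]
print(*shift(np.array([549.5,353,290])+15*z,rot=T),shift((0,0,0),rot=pose(0,.01,-90))[1])
```

```text
15.15 [556.093 339.877 308.083] [ 0.795  0.396  0.216 -0.002 -1.394  0.649]
[  2.422 -13.561  28.664] [ 0.051  0.788 -0.12 ] [ 0.001  0.004 -0.127]
```

>>> servo_tool:
  rows:
    - [[5,1,-4,0,0.01,0.15,-0.03],[5,2,-8,5,0.02,0.31,-0.06],[5,2,-12,12,0.03,0.47,-0.09],[5,2,-13,20,0.04,0.63,-0.11],[5,2,-13,28,0.051,0.788,-0.12],[5,2,-13,28,0.051,0.788,-0.12],[5,2,-13,28,0.051,0.788,-0.12],[5,2,-13,28,0.051,0.788,-0.12]]

```text
clock: 16.15
position: [559.7, 349.5, 281.0]
ee_rot: [0.924, -0.004, 0.383, 0.002]
contact_force: [-0.1, 0.4, -0.0]
gripper_width: 12.8
grasp_force: 58.6
```

Run:
```python
from h import *
np.set_printoptions(precision=3,suppress=True)
s=arm.read_state();print(s["clock"],s["position"],s["joints"]);M=R.from_quat(s["ee_rot"]).as_matrix();print(M)
a=arm.get_image("side");b=arm.get_image("top");cv2.imwrite("pics/s6.png",a[:,:,::-1]);cv2.imwrite("pics/t6.png",b[:,:,::-1])
g=s["position"]-15*M[:,2];d=(M[:,2]-M[:,0])/2**.5 
print("grip",g,"rod dir?",d)
for k in(0,50,138):print(k,proj("side",g+np.array([0,0,-k])),proj("top",g+np.array([0,0,-k])))
print("mouth",proj("side",np.array([549.5,353,110])),proj("top",np.array([549.5,353,110])))
f=lambda im,u,v:cv2.resize(im[v-60:v+60,u-40:u+40],(400,600),interpolation=cv2.INTER_CUBIC)
cv2.imwrite("pics/over.png",np.hstack([f(a,205,235),f(b,127,190)])[:,:,::-1])
```

```text
16.15 [559.749 349.481 280.998] [ 0.844  0.186 -0.694  1.4   -0.571 -0.477]
[[ 0.707 -0.009  0.708]
 [-0.006 -1.    -0.007]
 [ 0.708  0.001 -0.707]]
grip [549.135 349.578 291.596] rod dir? [ 0.001 -0.001 -1.   ]
0 [194.573 216.996] [101.449 168.633]
50 [196.093 234.435] [109.986 174.192]
138 [198.512 262.197] [122.86  182.576]
mouth [198.895 275.742] [127.209 186.067]
```

View pics/over.png

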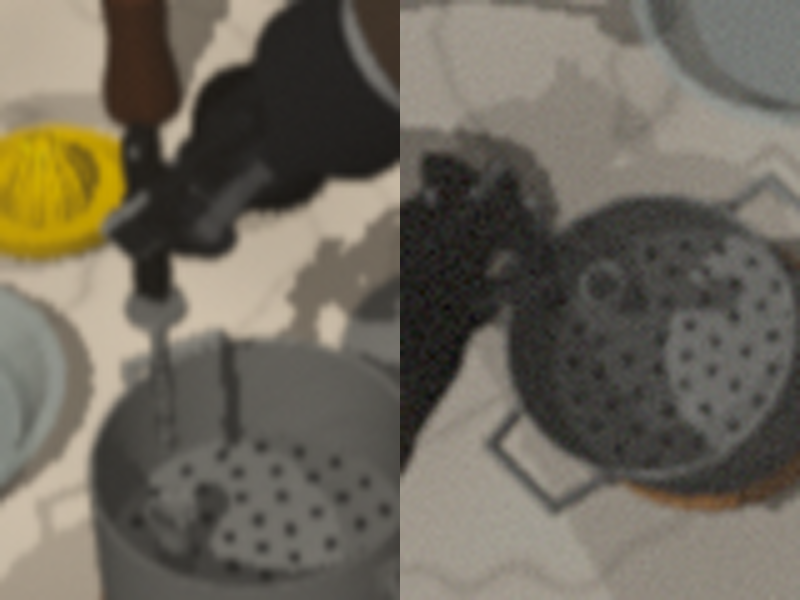

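The side crop shows the rod upright over the mouth: collar at side (196,237), tip at (198.6,264), mouth at about (199,275). All three are within 2 px of prediction. The top view shows the mouth at (127.4,186.6), but the rod is dim there, so I'll enhance it.

Run:
```python
import cv2,numpy as np
def f(n,u,v,w,h,k):
    im=cv2.imread(n)[v:v+h,u:u+w].astype(float);im=cv2.GaussianBlur(im,(0,0),.6)
    im=255*np.clip(im/130,0,1)**.6
    return cv2.resize(im.astype(np.uint8),(w*k,h*k),interpolation=cv2.INTER_CUBIC)
cv2.imwrite("pics/enh.png",np.hstack([f("pics/t6.png",95,160,50,50,8),f("pics/s6.png",175,225,50,60,8)[:400]]))
```

```text
(no output)
```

View pics/enh.png

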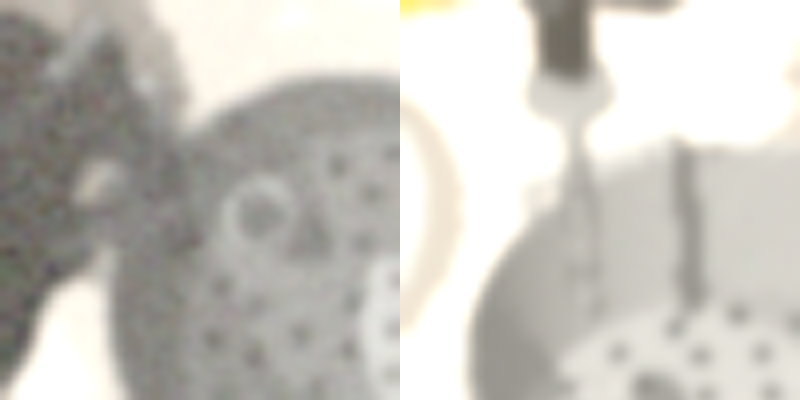

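>>> servo_tool:
  rows:
    - [[5,-4,-3.4,6,0,0,0],[5,-10,-3.4,11,0,0,0],[5,-17,-3.4,18,0,0,0],[5,-17,-3.4,18,0,0,0],[5,-17,-3.4,18,0,0,0],[5,-17,-3.4,18,0,0,0]]

```text
clock: 17.0
position: [559.7, 355.8, 257.2]
ee_rot: [0.923, -0.002, 0.384, 0.001]
contact_force: [0.4, -0.6, 0.1]
gripper_width: 13.0
grasp_force: 58.6
```

```bash
cat > g.py <<'E'
from h import *
np.set_printoptions(precision=2,suppress=True)
s=arm.read_state();M=R.from_quat(s["ee_rot"]).as_matrix();g=s["position"]-15*M[:,2]
d=(M[:,2]-M[:,0])/2**.5
print("grip",g,"rod",d,"tip",g+138*d,"F",s["contact_force"],s["wrist_torque"],"err to mouth",549.2-(g+138*d)[0],353-(g+138*d)[1])
E
python3 g.py
```

```text
grip [549.03 355.79 267.74] rod [ 0.  0. -1.] tip [549.33 355.91 129.74] F [ 0.4  -0.64  0.09] [-0.    1.56  0.01] err to mouth -0.1250866400578161 -2.912004323872395
```

>>> servo_tool:
  rows:
    - [[5,0,2.5,0,0,0,0],[5,0,2.5,0,0,0,0],[5,0,2.5,0,0,0,0]]

```text
clock: 17.38
position: [559.5, 352.9, 256.8]
ee_rot: [0.924, -0.002, 0.383, 0.001]
contact_force: [0.3, 0.2, -0.4]
gripper_width: 13.0
grasp_force: 58.6
```

```bash
python3 g.py
```

```text
grip [548.88 352.95 267.39] rod [ 0.  0. -1.] tip [549.12 353.   129.39] F [ 0.28  0.16 -0.36] [ 0.02  1.62 -0.03] err to mouth 0.08052464112358848 -0.0003350222831954852
```

>>> servo_tool:
  rows:
    - [[5,-3.5,0,3.5,0,0,0],[5,-7,0,7,0,0,0],[5,-10.5,0,10.5,0,0,0],[5,-14,0,14,0,0,0],[5,-17.5,0,17.5,0,0,0],[5,-17.5,0,17.5,0,0,0]]

```text
clock: 18.12
position: [559.6, 352.6, 231.2]
ee_rot: [0.924, -0.002, 0.383, 0.001]
contact_force: [0.6, 0.3, -0.3]
gripper_width: 13.2
grasp_force: 58.6
```

```bash
python3 g.py
```

```text
grip [548.95 352.65 241.83] rod [ 0. -0. -1.] tip [549.07 352.57 103.83] F [ 0.59  0.31 -0.29] [0.   1.55 0.02] err to mouth 0.12876631396102312 0.43283739488936135
```

>>> servo_tool:
  rows:
    - [[5,-2,0,2,0,0,0],[5,-4,0,4,0,0,0],[5,-6,0,6,0,0,0],[5,-8,0,8,0,0,0],[5,-8,0,8,0,0,0]]

```text
clock: 18.75
position: [559.6, 352.8, 220.2]
ee_rot: [0.924, -0.002, 0.383, 0.001]
contact_force: [0.7, 0.1, -0.5]
gripper_width: 13.0
grasp_force: 58.6
```

Run:
```python
exec(open("g.py").read())
a=arm.get_image("side");b=arm.get_image("top")
def f(im,u,v,w,h,k,g=160):
    im=cv2.GaussianBlur(im[v:v+h,u:u+w,::-1].astype(float),(0,0),.6);im=255*np.clip(im/g,0,1)**.7
    return cv2.resize(im.astype(np.uint8),(w*k,h*k),interpolation=cv2.INTER_CUBIC)
cv2.imwrite("pics/in.png",np.hstack([f(a,165,215,50,75,8,220),f(b,100,155,50,75,8,130)]))
```

```text
grip [548.94 352.84 230.83] rod [ 0. -0. -1.] tip [549.11 352.81  92.83] F [ 0.73  0.13 -0.51] [-0.    1.56  0.01] err to mouth 0.08808817232579713 0.18653478381037303
```

View pics/in.png

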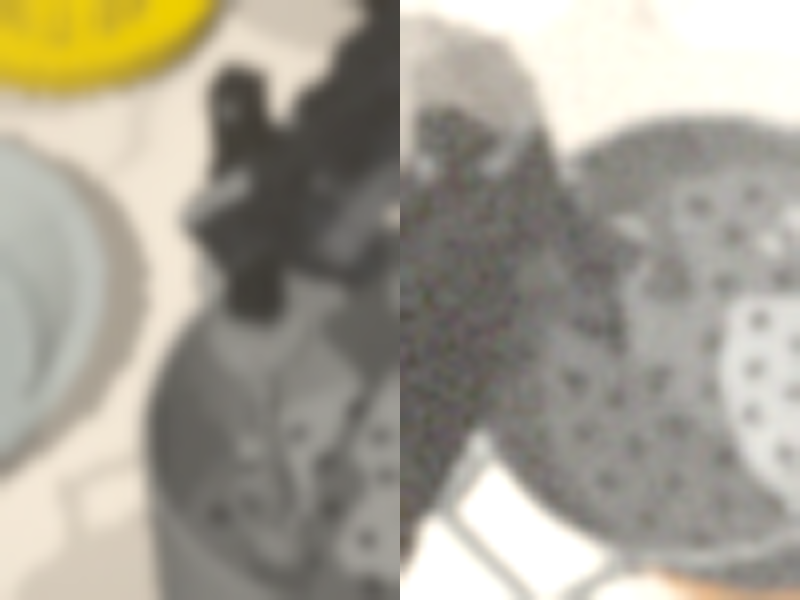

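The side view shows the shank running from the collar at (197,257) down into the tube mouth at about (198,273), with no contact force at 18 mm depth. It's in the bore, so I'll keep lowering and watch the force.

>>> servo_tool:
  rows:
    - [[5,-3.5,0,3.5,0,0,0],[5,-7,0,7,0,0,0],[5,-10.5,0,10.5,0,0,0],[5,-14,0,14,0,0,0],[5,-14,0,14,0,0,0]]

```text
clock: 19.48
position: [559.6, 352.6, 200.1]
ee_rot: [0.924, -0.002, 0.383, 0.001]
contact_force: [0.0, -0.2, -0.5]
gripper_width: 12.7
grasp_force: 58.6
```

>>> servo_tool:
  rows:
    - [[5,-3.5,0,3.5,0,0,0],[5,-7,0,7,0,0,0],[5,-10.5,0,10.5,0,0,0],[5,-14,0,14,0,0,0],[5,-17.5,0,17.5,0,0,0],[5,-21,0,21,0,0,0],[5,-21,0,21,0,0,0]]

```text
clock: 20.35
position: [559.6, 352.7, 170.5]
ee_rot: [0.924, -0.002, 0.383, 0.001]
contact_force: [-0.3, -0.1, -0.7]
gripper_width: 12.9
grasp_force: 58.6
```

>>> servo_tool:
  rows:
    - [[5,-3,0,3,0,0,0],[5,-6,0,6,0,0,0],[5,-8,0,8,0,0,0],[5,-8,0,8,0,0,0]]

```text
clock: 20.85
position: [559.7, 352.8, 159.4]
ee_rot: [0.924, -0.002, 0.383, 0.001]
contact_force: [-0.1, 0.7, -1.5]
gripper_width: 12.7
grasp_force: 58.6
```

>>> servo_tool:
  rows:
    - [[5,-1,0,1,0,0,0],[5,-2,0,2,0,0,0],[5,-3,0,3,0,0,0],[5,-3,0,3,0,0,0]]

```text
clock: 21.35
position: [559.8, 353.3, 156.4]
ee_rot: [0.924, -0.003, 0.384, 0.001]
contact_force: [0.5, -0.8, -0.1]
gripper_width: 12.9
grasp_force: 59.0
```

>>> servo_tool:
  rows:
    - [[5,-0.7,0,0.7,0,0,0],[5,-1.4,0,1.4,0,0,0],[5,-1.4,0,1.4,0,0,0],[5,-1.4,0,1.4,0,0,0]]

```text
clock: 21.85
position: [560.3, 353.7, 156.3]
ee_rot: [0.923, -0.003, 0.384, 0.002]
contact_force: [-2.7, -1.1, 4.9]
gripper_width: 12.8
grasp_force: 59.6
```

```bash
python3 g.py
```

```text
grip [549.68 353.78 166.85] rod [ 0. -0. -1.] tip [550.21 353.71  28.85] F [-2.66 -1.1   4.89] [-0.5   0.86 -0.44] err to mouth -1.006984026900568 -0.7117289881801412
```

>>> servo_tool:
  rows:
    - [[5,-0.8,0,0.8,0,0,0],[5,-0.8,0,0.8,0,0,0],[5,-0.8,0,0.8,0,0,0]]

```text
clock: 22.22
position: [560.5, 353.9, 156.3]
ee_rot: [0.923, -0.003, 0.385, 0.002]
contact_force: [-3.9, -2.9, 8.2]
gripper_width: 13.1
grasp_force: 59.9
```

Run:
```python
exec(open("g.py").read())
a=arm.get_image("side");b=arm.get_image("top")
def f(im,u,v,w,h,k,g=160):
    im=cv2.GaussianBlur(im[v:v+h,u:u+w,::-1].astype(float),(0,0),.6);im=255*np.clip(im/g,0,1)**.7
    return cv2.resize(im.astype(np.uint8),(w*k,h*k),interpolation=cv2.INTER_CUBIC)
cv2.imwrite("pics/seat.png",f(a,165,225,60,70,8,200))
```

```text
grip [549.88 353.99 166.82] rod [ 0. -0. -1.] tip [550.57 353.89  28.82] F [-3.92 -2.87  8.15] [-0.76  0.73 -0.53] err to mouth -1.3668752418766417 -0.8910116101389463
```

View pics/seat.png

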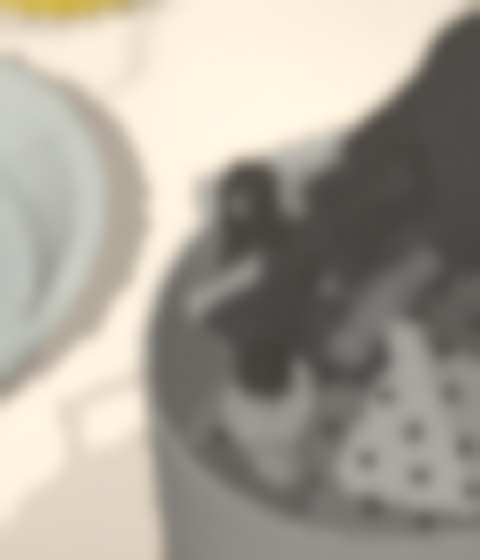

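The picture shows the collar at (198,275), right on the predicted mouth (199,276) with the tube directly below it. The z stop is firm at 8 N, so it's seated. I'll draw it straight out.

>>> servo_tool:
  rows:
    - [[5,1.5,0,-1.5,0,0,0],[5,3.5,0,-3.5,0,0,0],[5,7,0,-7,0,0,0],[5,14,0,-14,0,0,0],[5,22,0,-22,0,0,0],[5,32,0,-32,0,0,0],[5,42,0,-42,0,0,0],[5,52,0,-52,0,0,0],[5,62,0,-62,0,0,0],[5,72,0,-72,0,0,0]]

```text
clock: 23.58
position: [559.1, 354.0, 255.6]
ee_rot: [0.924, -0.003, 0.382, 0.002]
contact_force: [0.1, 0.1, -0.8]
gripper_width: 13.1
grasp_force: 58.7
```

>>> servo_tool:
  rows:
    - [[5,12,0,-12,0,0,0],[5,27,0,-27,0,0,0],[5,45,0,-45,0,0,0],[5,65,0,-65,0,0,0],[5,65,0,-65,0,0,0],[5,65,0,-65,0,0,0]]

```text
clock: 24.32
position: [559.0, 353.9, 346.1]
ee_rot: [0.924, -0.003, 0.382, 0.003]
contact_force: [-0.8, 0.2, -0.5]
gripper_width: 12.8
grasp_force: 58.7
```

```bash
python3 g.py; python3 -c "
from h import *
print(arm.read_state()['joints'])"
```

```text
grip [548.4  354.03 356.69] rod [-0. -0. -1.] tip [548.17 353.62 218.69] F [-0.81  0.22 -0.52] [ 0.01  1.64 -0.01] err to mouth 1.0264080803910929 -0.6248710489479095
[ 0.93348312  0.13982392 -0.56437583  1.12739935 -0.68485899 -0.21910343]
```

>>> servo_tool:
  rows:
    - [[5,-5,6,-5,0,-0.12,0],[5,-12,12,-12,0,-0.28,0],[5,-19,20,-19,0,-0.44,0],[5,-26,28,-26,0,-0.6,0],[5,-33,36,-33,0,-0.76,0],[5,-40,43,-40,0,-0.92,0],[5,-47,50,-47,0,-1.08,0],[5,-52,56,-52,0,-1.24,0],[5,-56,60,-56,0,-1.4,0],[5,-56,60,-56,0,-1.52,0]]

```text
clock: 25.58
position: [480.4, 294.0, 345.7]
ee_rot: [0.932, -0.005, -0.362, 0.0]
contact_force: [0.7, 0.2, -1.4]
gripper_width: 12.8
grasp_force: 58.8
```

```bash
python3 g.py; python3 -c "
from h import *
print(arm.read_state()['joints'])"
```

```text
grip [490.54 293.94 356.72] rod [-1.    0.01 -0.04] tip [352.68 295.14 350.69] F [ 0.7   0.17 -1.36] [ 0.   -1.55 -0.05] err to mouth 196.51793511363758 57.863958099115905
[ 0.59830624  0.57207341  0.58065154 -0.48152818 -2.16868006  0.80905124]
```

>>> servo_tool:
  rows:
    - [[5,0,0,0,0,-0.044,0],[5,0,0,0,0,-0.044,0],[5,0,0,0,0,-0.044,0],[5,0,0,0,0,-0.044,0],[5,0,0,0,0,-0.044,0],[5,0,0,0,0,-0.044,0]]

```text
clock: 26.32
position: [479.6, 294.9, 348.0]
ee_rot: [0.925, -0.003, -0.379, -0.001]
contact_force: [-0.3, 0.4, -1.8]
gripper_width: 12.9
grasp_force: 58.7
```

Run:
```python
exec(open("g.py").read())
a=arm.get_image("side");b=arm.get_image("top")
cv2.imwrite("pics/s9.png",a[:,:,::-1]);cv2.imwrite("pics/t9.png",b[:,:,::-1])
print(s["clock"],s["joint_vel"])
# lid knob: dark blob near its expected place
def blob(im,n,X,r=9):
    u,v=np.round(proj(n,np.array(X))).astype(int);w=cv2.GaussianBlur(im,(3,3),0)[v-r:v+r+1,u-r:u+r+1].max(2)<50
    ys,xs=np.where(w);return (xs.mean()+u-r,ys.mean()+v-r,len(xs),(u,v))
for nm,sa,tb in(("now",a,b),("t5",cv2.imread("pics/s5.png"),cv2.imread("pics/t5.png"))):
    try:
        A=blob(sa,"side",(463,103,45));B=blob(tb,"top",(463,103,45));print(nm,A,B,tri(A[:2],B[:2]))
    except Exception as e:print(nm,e)
# pot shift: phase-free template match of the pot's handle/rim between t5 and now
for n,x,y,w,h in(("side",168,280,60,45),("top",105,205,45,30),("side",240,150,90,60)):
    o=cv2.imread(f"pics/{n[0]}5.png");c=cv2.imread(f"pics/{n[0]}9.png");
    m=cv2.matchTemplate(c[y-6:y+h+6,x-6:x+w+6],o[y:y+h,x:x+w],cv2.TM_CCOEFF_NORMED);print(n,cv2.minMaxLoc(m)[1::2],"centre=6,6")
```

```text
grip [490.15 294.84 358.69] rod [-1.    0.01 -0.01] tip [352.16 295.72 357.67] F [-0.34  0.38 -1.78] [-0.01 -1.59  0.01] err to mouth 197.04239567242587 57.277169492359064
26.325 [-0.  0.  0. -0. -0. -0.]
now SVD did not converge in Linear Least Squares
t5 (np.float64(260.8412698412698), np.float64(235.79365079365078), 63, (np.int64(261), np.int64(236))) (np.float64(217.48979591836735), np.float64(218.91836734693877), 49, (np.int64(217), np.int64(219))) (array([462.75, 101.05,  43.54]), np.float64(0.5266897279540198))
side (0.9849196672439575, (6, 6)) centre=6,6
top (0.9029551148414612, (6, 6)) centre=6,6
side (0.6477163434028625, (6, 5)) centre=6,6
 ** On entry to DLASCL parameter number  4 had an illegal value
 ** On entry to DLASCL parameter number  4 had an illegal value
 ** On entry to DLASCL parameter number  4 had an illegal value
 ** On entry to DLASCL parameter number  4 had an illegal value
 ** On entry to DLASCL parameter number  5 had an illegal value
 ** On entry to DLASCL parameter number  4 had an illegal value<stdin>:8: RuntimeWarning: Mean of empty slice.
  ret = ret.dtype.type(ret / rcount)
```

Run:
```python
from h import *
for n in("side","top"):
    im=cv2.imread(f"pics/{n[0]}9.png");u,v=np.round(proj(n,np.array([463,102,45]))).astype(int)
    w=cv2.GaussianBlur(im,(3,3),0).max(2)[v-9:v+10,u-9:u+10];ys,xs=np.where(w<50)
    print(n,len(xs),(xs.mean()+u-9,ys.mean()+v-9) if len(xs) else ("hidden; patch mean",w.mean()))
print(arm.job_done())
```

```text
side 30 (np.float64(260.4), np.float64(235.83333333333334))
top 0 ('hidden; patch mean', np.float64(98.48476454293629))
the job is handed in; nothing more can be done
None
```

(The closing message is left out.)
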